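# Get the oilstone out of its sliding-lid box and set it up for honing

## Robot

A 7-joint arm with a two-finger parallel gripper is mounted at the origin on a cart in front of the work surface, level with it; the furniture and walls round the work are solid. World frame = base frame: x ahead of the robot, y to its left, z up, the work surface at z = 0. Lengths are in mm, angles in degrees, forces in N, time in s.
With the tool pointing down it reaches from about 375 to 925 mm from the base axis. Payload 3.1 kg.
Tool frame: the origin (TCP) lies between the finger pads; the fingertips stand 17 mm ahead of it and the grasp point (between the pads) lies 2 mm behind it (manip.tip_extent is the distance from the TCP to the fingertips, in mm); z points along the fingers, y is the line along which they close (so a half turn about z gives the same grasp; the last joint's range is limited). The gripper opens to 85 mm and grips with 20 to 120 N. Pads are 22 mm wide; open, the fingers measure 114 mm over their backs; the gripper's body (76 mm by 85 mm) begins 54 mm behind the grasp point. The pads swing forward as they close: fully open they stand 13 mm farther back than shut.
Start: joints at [-80.489, 21.939, 2.515, 91.553, -1.026, 66.532, -2.859], TCP at [169.465, 627.523, 248.269] pointing down, gripper open.
Joint ranges: [-149.38, 149.38], [-23.57, 123.04], [-84.95, 90], [0, 143.3], [-89.99, 269.99], [3.08, 112.72], [-163.45, 163.45]. Speed limits (degrees/s): [159.86, 159.86, 180, 180, 180, 180, 180].

## Interface

Orientations are given as a 3x3 rotation matrix whose columns are the frame's x, y, z axes.
In Python, from workcell import sensors, viewer, ticket, manip gives the robot as it stands.
- The arm moves only by the shell command python3 -m jog 'ROWS' [FORCE]. ROWS is JSON, one flat list of numbers, 5 for each row, row after row: the finger opening in m, from 0 to 0.0854, then the shift along the tool's x, y, z in m, then the turn about the tool's z in rad. In form: [hand, dx, dy, dz, spin, hand, dx, dy, dz, spin, ...]. A call has 1 to 20 rows; each row is the pose to reach, as a shift and turn from the pose commanded when the call began, along the tool's axes at that moment; what a row does not reach only later rows make up. A row lasts 1/12 s, in which the tool goes at most 41.7 mm and 7.16 degrees, less where a joint would pass 70% of its speed; a pose out of reach is approached as far as the arm can. A call with a gripper value outside its range is refused whole. The fingers move at their own pace and stop on an object; FORCE is the grip in N (left out, the last holds). Time passes only in rows, so rows that repeat a pose let the fingers close. It gives the time, the measured TCP pose, the force, the opening and the grip force at its end, in the units of the state.
- sensors.get_state(): the state, without advancing time (a new reading comes with each control period).
- viewer.camera(name): name is "scene" or "top"; returns a dict with "color" (420x560x3 uint8, red, green, blue), "mtx" (3x3 intrinsics, pixels), "rvec" (rotation vector, rad) and "tvec" (3), from world to camera coordinates, as OpenCV has them. Camera axes: x right, y down, z forward; pixel columns grow to the right and rows downward; lengths in mm; the calibration is good to about 2 mm. A picture is of the moment at which its call begins. There is no depth.
- ticket.job_done(): hands the job in; it is judged then, once.
Trained networks look in a picture, given as the dict that the camera call returned (one of the last four; its "shot" number tells which), for a name from the list of things; names that differ only in an ending like _2 or _b are one class to them, and where a whole thing is asked for, a point or a joint stands for the part that bears it (a point fixed in the world has none). Each returns a list of dicts, best first, with "score" (0 to 1); they miss things now and then, are a little off and sometimes report something else, mostly with a low value. They report only what shows in the picture. A call takes as long as a camera call. They do not tell look-alikes from the thing itself.
- viewer.outline_of(query, picture): "pixels" (420x560 bool, what is visible of it) and "centre" ([column, row] in pixels, amid what is visible of it).
- viewer.mark_of(query, picture): "centre" ([column, row] in pixels: a listed point, or the origin of a listed thing).
The state is a dict: "time_s": time; "joint_pos": joint angles; "dq": joint speeds; "joint_torque": joint torques, N m; "ee_pos": TCP position; "ee_rot": TCP orientation; "contact_force": force on the tool from outside, world axes, zero at the start; "wrist_torque": the same for the moment, N m; "grip_width": opening from 0.0 (shut) to 1.0 (fully open); "grip_force": force on a finger pad.
Only numpy, scipy, OpenCV 4.12 (cv2) and the standard library are available. Lean on these libraries where they do the work, as an engineer would, in place of code of your own. Each camera call takes 0.05 s, during which the arm holds its last target. There are 200 camera calls.

## Task

Get the oilstone ready for honing. First pick up whichever of the tape measure and the nail tin stands in the way of the box's lid and stand it upright on the bench out of the way, then slide the lid right out of its grooves and lay it flat on the bench, batten up. Only then lift the brittle oilstone out with a light grip and set it down gently on the honing board, flat and square between the two stops, leaving the oil can and everything else where it is.

Things in the scene. Friction and masses are not known exactly. Their poses are not given: they have to be found in the camera images.
- stone_box: Shallow open wooden box fixed to the bench, 160 long (x) x 120 wide (y) x 53 mm high. Origin: centre of its underside; x points along the box to its low end, where the lid comes out; z up. Walls 12 mm thick; grooves 8 mm high, 7 mm deep, at z = 38 to 46 mm in both side walls, x = -68 to 80 mm. Closed end wall full height; low end wall 37 mm high, so the lid passes over it.
- box_bed (a point): Where the stone lies in the box: centre of the stone's bed, 12 mm above the box's underside (the tops of two cross bearers 12 mm wide at x = -38 and 38 mm, with 4 mm nibs beside the stone); axes as the box's. Inside 136 x 96 mm; the floor is 6 mm lower than this point and clear between the bearers: 28 mm of finger room on each long side of the stone.
- box_lid: Loose wooden lid, 146 long (x) x 105 wide (y) x 6 mm thick, 0.08 to 0.14 kg, running freely in the waxed grooves, 2 mm play up and down, 2.5 mm each side. Origin: centre of its underside; axes as the box's. Home at x = 6 mm, z = 38 mm in the box's frame; starts 0 to 12 mm open. Free of the grooves once its origin is beyond x = 153 mm there; it must come straight along the box's x.
- batten_grip (a point): Centre of the pull batten's top, 40 mm from the lid's origin towards +x and 28 mm above its underside; axes as the lid's. The batten lies across the lid: 14 mm thick (x), 64 mm long (y), 22 mm high above the lid's upper face. Pinch it from above, fingers closing along x.
- oilstone: Brittle grey sharpening stone, 120 long (x) x 40 wide (y) x 22 mm high, 0.2 to 0.33 kg, in the box under the lid. Origin: centre of its underside; x along its length. Chips if the two pads' forces add up to more than 115 N (a grip of 20 to 45 N holds it well), if it is pressed on the board with more than 40 N, or if it is let fall more than a few millimetres. Either way round will do.
- honing_board: Flat wooden board fixed to the bench, 190 long (x) x 64 wide (y) mm, top face 16 mm above the bench. Origin: centre of its underside; x along its length. Two stops 14 mm thick, 52 mm wide (y), 8 mm high stand across it, inner faces at x = -65 and 65 mm.
- board_seat (a point): Centre of the board's top face between the stops, 16 mm above the bench; axes as the board's. The stone's underside centre belongs here, its length along x: 5 mm free to the stop at each end, 12 mm of board at each side.
- tape_measure: Tape measure standing upright, 38 thick (x) x 85 long (y) x 66 mm high, 0.3 kg. Origin: on its underside, near its middle (case from y = -30 to 42 mm). Grasp across its thickness, fingers closing along x. Either it or the nail tin stands in front of the box, in the lid's way, 160 to 190 mm from the box's centre; the other stands nearer the robot, clear of the lid.
- nail_tin: Open round metal tin, 62 mm across, 55 mm high, 0.12 kg. Origin: centre of its underside. Grasp across its body in any direction.
- oil_can: Pump oil can standing upright between the box and the honing board, to be left alone: 79 (x) x 101 mm (y) in plan, body 88 mm high, its spout to 168 mm. Origin: on its underside, under the body.
- bench_vise: Bench vise, fixed: its iron fills x below 0.47, y from -0.04 to 0.13 of the world, up to 0.15 m high. The other furniture: an open toolbox, x above 0.655, y from -0.12 to 0.27, 0.12 m high in front; a drawer cabinet, x above 0.70, y above 0.34. The bench's right edge is at y = -0.26. Fixed hand tools lie beyond y = 0.54 and, a block plane, at x below 0.37, y above 0.42.
There are look-alikes about, which are no part of the job. Of the things that look like the tape_measure, the smaller one is meant.

How it is judged (in metres and radians):
On the way, in this order (a step that is already met when the one before it is completed fails the run):
1. with the lid still home in its grooves, the lid's runway is clear: the tape measure and the nail tin both stand upright on the bench, let go, neither in front of the box's low end ((y of tape_measure in the frame of stone_box above 0.07 m or y of tape_measure in the frame of stone_box below -0.07 m or x of tape_measure in the frame of stone_box above 0.255 m or x of tape_measure in the frame of stone_box below -0.09 m) and (y of nail_tin in the frame of stone_box above 0.07 m or y of nail_tin in the frame of stone_box below -0.07 m or x of nail_tin in the frame of stone_box above 0.255 m or x of nail_tin in the frame of stone_box below -0.09 m) and height (world z) of tape_measure between -0.008 and 0.008 m and angle between each of tape_measure, nail_tin's own z axis and vertical below 0.12 rad and linear speed of each of tape_measure, nail_tin below 0.02 m/s and height (world z) of nail_tin between -0.008 and 0.008 m and x of box_lid in the frame of stone_box below 0.035 m and contact force between the fingers and tape_measure below 0.2 N and contact force between the fingers and nail_tin below 0.2 N), for 0.2 s.
2. the lid is out of its grooves and lies flat on the bench, batten up, let go, while the oilstone still lies in the box (height (world z) of box_lid between -0.006 and 0.006 m and angle between box_lid's own z axis and vertical below 0.06 rad and linear speed of box_lid below 0.02 m/s and contact force between the fingers and box_lid below 0.2 N and x of oilstone in the frame of stone_box between -0.02 and 0.02 m and y of oilstone in the frame of stone_box between -0.012 and 0.012 m and z of oilstone in the frame of stone_box below 0.022 m), for 0.2 s.
At the end, for the whole second after the job is handed in: The oilstone lies on the honing board between the stops (within 7 mm along, 11 mm across, 5 degrees, flat); the lid lies flat on the bench, batten up; the tape measure and nail tin stand upright on the bench; the oil can within 20 mm of its start; all at rest and let go (x of oilstone in the frame of honing_board between -0.007 and 0.007 m and y of oilstone in the frame of honing_board between -0.011 and 0.011 m and z of oilstone in the frame of honing_board between 0.0135 and 0.0185 m and angle between the x axis of oilstone and the x axis of honing_board, either way round below 0.09 rad and angle between oilstone's own z axis and vertical below 0.04 rad and linear speed of oilstone below 0.01 m/s and height (world z) of box_lid between -0.006 and 0.006 m and angle between box_lid's own z axis and vertical below 0.06 rad and linear speed of each of box_lid, tape_measure, nail_tin below 0.02 m/s and height (world z) of tape_measure between -0.008 and 0.008 m and angle between each of tape_measure, nail_tin, oil_can's own z axis and vertical below 0.12 rad and height (world z) of nail_tin between -0.008 and 0.008 m and distance of oil_can from where it was at the start of the episode below 0.02 m); the robot touches nothing.
It fails at once if the fingers press on the brittle oilstone with more than 115 N (both pads together) (contact force between the fingers and oilstone above 115 N).
It fails at once if the oilstone is pressed on the honing board with more than 40 N (contact force between oilstone and honing_board above 40 N).
It fails at once if the oilstone is let fall: moving faster than 0.4 m/s while the fingers do not hold it (a drop of more than about 8 mm) (linear speed of oilstone above 0.4 m/s and contact force between the fingers and oilstone below 0.1 N).
It fails at once if both the tape measure and the nail tin have been moved more than 30 mm: only the one in the lid's way is to be moved (distance of each of tape_measure, nail_tin from where it was at the start of the episode above 0.03 m).
It fails at once if the oil can is shifted more than 20 mm or tipped (not (distance of oil_can from where it was at the start of the episode below 0.02 m and angle between oil_can's own z axis and vertical below 0.12 rad)).
It also fails if it takes over 67 s, if anything falls off the work surface, if the arm or the gripper's body presses on something with over 40 N, if the wrist force passes 120 N, or if a joint passes its speed limit or range.

## Working session

There is one attempt and no reset: what is moved stays moved. The work goes in short steps, Python scripts to look and compute and a shell command to move; the robot and the scene stay as the last step left them, time stands still between calls to the robot, and variables do not carry over. Pictures are saved under pics/ and viewed, at most 10 in all, crops included, and the job is handed in when it is done.

```bash
mkdir -p pics; cat > h.py <<'E'
import numpy as np,cv2
from workcell import sensors,viewer,ticket,manip
def P(c): 
    R=cv2.Rodrigues(np.array(c["rvec"],float))[0]; return np.array(c["mtx"],float),R,np.array(c["tvec"],float).ravel()
def ray(c,px,z):
    K,R,t=P(c); d=R.T@np.linalg.solve(K,[px[0],px[1],1]); o=-R.T@t
    return o+d*(z-o[2])/d[2]
def proj(c,X):
    K,R,t=P(c); p=K@(R@np.array(X,float)+t); return p[:2]/p[2]
def save(c,n,box=None,s=1):
    im=c["color"][...,::-1]
    if box: im=im[box[1]:box[3],box[0]:box[2]]
    cv2.imwrite("pics/"+n,cv2.resize(im,None,fx=s,fy=s,interpolation=cv2.INTER_CUBIC))
E
python3 - <<'E'
from h import *
cs={n:viewer.camera(n) for n in("top","scene")}
save(cs["top"],"top0.png",s=1.4);save(cs["scene"],"scene0.png",s=1.4)
Z={"stone_box":0,"box_lid":38,"batten_grip":66,"honing_board":0,"board_seat":16,"tape_measure":0,"nail_tin":0,"oil_can":0,"box_bed":12}
for n,c in cs.items():
    print(n,"cam",np.round(-P(c)[1].T@P(c)[2]))
    for q,z in Z.items():
        for r in viewer.mark_of(q,c)[:3]: print(q,round(r["score"],2),np.round(r["centre"],1),np.round(ray(c,r["centre"],z)[:2],1))
s=sensors.get_state();print(s["ee_pos"],np.round(s["ee_rot"],3),s["time_s"])
E
```

```text
top cam [ 334.  184. 1098.]
box_lid 0.65 [287.2 165.3] [535.3 161.1]
batten_grip 0.94 [264.9 153.4] [558.1 210.8]
honing_board 0.88 [411.9 183.7] [ 491.2 -133.2]
tape_measure 0.76 [214.6 163.2] [551.7 332.1]
tape_measure 0.65 [139.2 194.8] [480.6 510.1]
nail_tin 0.77 [244.8 269.3] [300.6 264.9]
oil_can 0.86 [358.9 138.3] [603.6 -12.4]
box_bed 0.57 [290.2 162.4] [546.9 153.3]
scene cam [-503. -476.  720.]
box_lid 0.68 [307.  215.5] [545.4 162.4]
batten_grip 0.64 [298.4 200.8] [554.8 196.2]
honing_board 0.96 [402.4 277.8] [ 489.1 -131.9]
board_seat 0.95 [402.3 269.3] [ 497.6 -125.7]
tape_measure 0.81 [254.9 211.8] [535.9 323.5]
nail_tin 0.72 [294.2 199.1] [663.2 279.5]
oil_can 0.76 [379.8 238.2] [614.9 -14. ]
[169.45112115 627.52921666 248.28325113] [[-0.965  0.261 -0.   ]
 [ 0.261  0.965  0.   ]
 [ 0.     0.    -1.   ]] 1.0
```

View pics/top0.png

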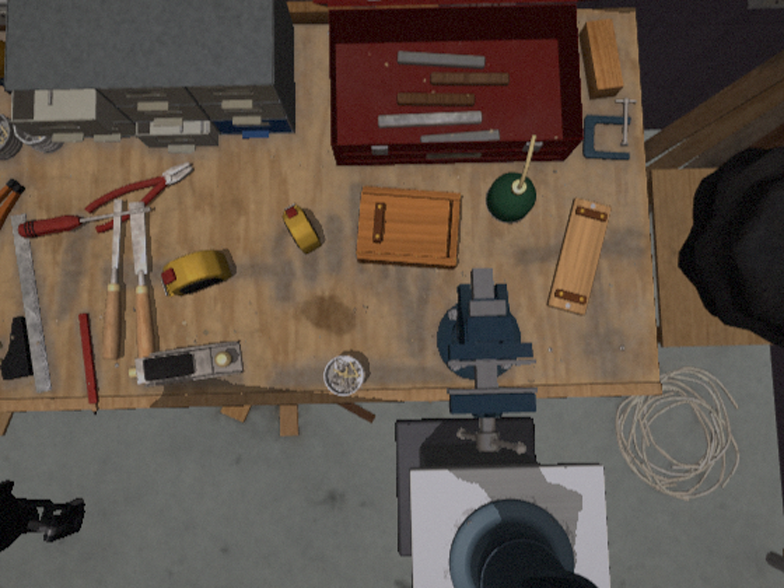

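View pics/scene0.png

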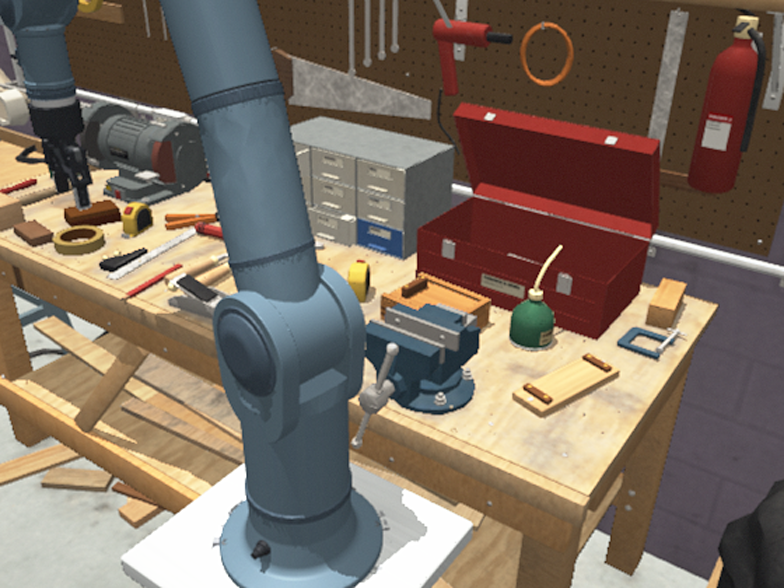

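The top view shows, at ×1.4 scale, three things that matter for the first reach:
- **Small yellow tape at (300,228):** it is in front of the box's left low end, so it is the one in the way.
- **Larger look-alike tape at (197,270):** no part of the job.
- **Nail tin at (344,375):** stands clear, near the robot.

The batten is at (379,222), the board at (580,257) and the oil can at (512,197). I choose the smaller tape and check it in a crop while fitting poses.

```bash
cat >> h.py <<'E'
from scipy.optimize import minimize
def hullmask(c,p,d):
    x,y,a=p; ca,sa=np.cos(a),np.sin(a); S=4
    pts=[proj(c,[x+ca*u-sa*v,y+sa*u+ca*v,w]) for u in d[:2] for v in d[2:4] for w in d[4:]]
    m=np.zeros((420,560),np.uint8)
    h=cv2.convexHull(np.float32(pts))
    cv2.fillConvexPoly(m,np.int32(np.round(h*256)),1,shift=8); return m>0
def fit(c,mask,d,p0,yaws=(-.2,0,.2)):
    def f(q):
        m=hullmask(c,[q[0],q[1],q[2]/100],d); return 1-(m&mask).sum()/max(1,(m|mask).sum())
    best=None
    for dy in yaws:
        q=np.array([p0[0],p0[1],(p0[2]+dy)*100]); s=np.vstack([q,q+[12,0,0],q+[0,12,0],q+[0,0,12]])
        r=minimize(f,q,method="Nelder-Mead",options=dict(initial_simplex=s,xatol=.1,fatol=1e-4))
        if best is None or r.fun<best.fun: best=r
    return best.x[0],best.x[1],np.degrees(best.x[2]/100),1-best.fun
D=dict(stone_box=(-80,80,-60,60,0,53),honing_board=(-95,95,-32,32,0,16),tape_measure=(-19,19,-30,42,0,66),nail_tin=(-31,31,-31,31,0,55))
E
python3 - <<'E'
from h import *
c=viewer.camera("top");save(c,"crop1.png",(170,100,470,300),2.6)
pi=np.pi
for q,p in dict(stone_box=(540,160,pi/2),honing_board=(491,-133,1.3),tape_measure=(551,332,.35)).items():
    rs=viewer.outline_of(q,c)
    for r in rs[:2]:
        w=ray(c,r["centre"],0)[:2]
        print(q,round(r["score"],2),np.round(r["centre"]),r["pixels"].sum(),np.round(fit(c,r["pixels"],D[q],(w[0],w[1],p[2])),2))
for r in viewer.outline_of("box_lid",c)[:1]: print("lid",r["centre"],r["pixels"].sum(),ray(c,r["centre"],44))
for r in viewer.outline_of("oil_can",c)[:1]: print("can",r["centre"])
E
```

```text
stone_box 0.64 [244. 269.] 652 [3.3371e+02 2.5131e+02 8.8930e+01 1.6000e-01]
stone_box 0.59 [302. 184.] 1195 [5.4153e+02 1.4956e+02 8.4170e+01 3.0000e-01]
honing_board 0.87 [412. 182.] 2247 [ 492.33 -135.24  162.66    0.92]
tape_measure 0.87 [216. 167.] 537 [548.92 327.7  118.58   0.79]
tape_measure 0.65 [137. 192.] 1171 [478.04 492.8   21.5    0.78]
lid [289.0, 160.5] 2531 [545.09201581 156.82642804  44.        ]
can [360.6, 139.4]
```

View pics/crop1.png

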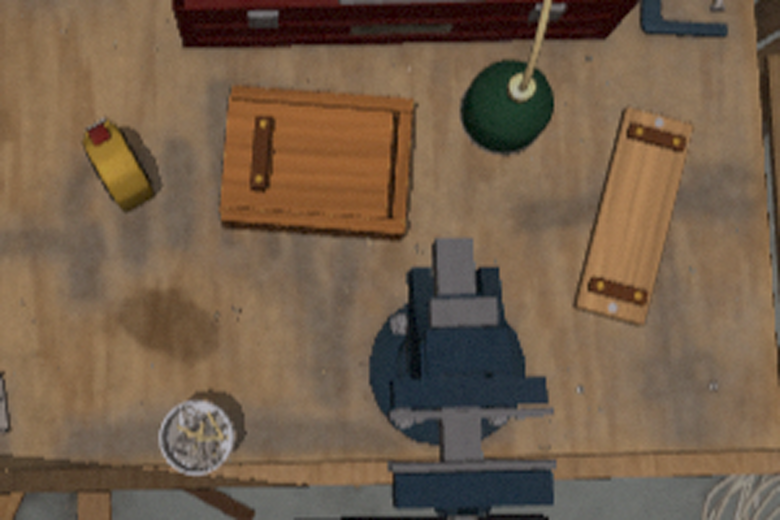

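The crop confirms the small tape at crop (118,165): it is narrow, its red end points up-left, and it stands in front of the low end. Box corners are near (232,88), (413,99), (407,235) and (222,228). The batten runs from (263,117) to (260,190).

```bash
python3 - <<'E'
from h import *
c=viewer.camera("top")
g=lambda x,y,z:ray(c,(170+x/2.6,100+y/2.6),z)[:2]
C=[g(232,88,53),g(413,99,53),g(407,235,53),g(222,228,53)];print("box",np.round(C,1),np.round(np.mean(C,0),1))
for a,b in((1,0),(2,3)): d=C[a]-C[b];print(np.degrees(np.arctan2(-d[1],-d[0])),np.linalg.norm(d))
print("batten",np.round([g(263,117,66),g(260,190,66),g(261.5,153.5,66)],1))
print("tape",[np.round(g(118,165,z),1) for z in(45,66)],np.round([g(100,122,60),g(140,205,60)],1))
for q,z in(("tape_measure",0),("batten_grip",66),("board_seat",16),("box_lid",38)):
  for n in("top","scene"):
    k=viewer.camera(n); print(q,n,[(round(r["score"],2),np.round(ray(k,r["centre"],z)[:2],1).tolist()) for r in viewer.mark_of(q,k)[:2]])
k=c
# hue segmentation: batten dark brown, box fit
im=c["color"].astype(int)
hsv=cv2.cvtColor(c["color"],cv2.COLOR_RGB2HSV)
m=np.zeros((420,560),np.uint8);m[125:200,245:335]=1
w=((hsv[...,1]>145)&(m>0)).astype(np.uint8)
n,l,st,_=cv2.connectedComponentsWithStats(cv2.morphologyEx(w,cv2.MORPH_CLOSE,np.ones((5,5))))
i=1+st[1:,4].argmax();print(st[i]);mk=cv2.morphologyEx((l==i).astype(np.uint8),cv2.MORPH_CLOSE,np.ones((25,25)))>0
print("boxfit",np.round(fit(c,mk,D["stone_box"],(545,158,np.pi/2)),2))
y=(((hsv[...,0]>18)&(hsv[...,0]<30)&(hsv[...,1]>150))|((hsv[...,1]>150)&((hsv[...,0]<8)|(hsv[...,0]>172))));mm=np.zeros_like(y);mm[140:185,195:235]=1
print("tapefit",(y&mm).sum(),np.round(fit(c,y&mm,D["tape_measure"],(545,328,2.07)),2), np.round(ray(c,np.argwhere(y&mm)[:,::-1].mean(0),45),1))
E
```

```text
box [[606.3 223. ]
 [592.7  65.3]
 [473.2  74.6]
 [483.2 234.1]] [538.9 149.3]
85.07692271452319 158.30334717056158
86.41045839187582 159.79155771585434
batten [[576.8 196.4]
 [513.3 200.4]
 [545.  198.4]]
tape [array([542.1, 324.3]), array([538. , 321.5])] [[577.2 337.4]
 [503.9 303.8]]
tape_measure top [(0.88, [546.0, 333.8]), (0.72, [478.3, 502.3])]
tape_measure scene [(0.87, [535.1, 318.8])]
batten_grip top [(0.84, [550.1, 201.1])]
batten_grip scene [(0.82, [553.4, 212.1])]
board_seat top [(0.84, [497.0, -126.7]), (0.25, [556.1, 202.3])]
board_seat scene [(0.68, [497.7, -130.5])]
box_lid top [(0.74, [304.1, 258.5]), (0.72, [540.1, 158.0])]
box_lid scene [(0.82, [548.8, 163.1])]
[ 255  133   74   59 3860]
boxfit [542.45 152.01  83.46   0.95]
tapefit 473 [547.96 329.69 126.87   0.7 ] [541.7 325.4  45. ]
```

```bash
python3 -m jog '[0.0854,-0.438,-0.197,0,-0.717,0.0854,-0.438,-0.197,0,-0.717,0.0854,-0.438,-0.197,0,-0.717,0.0854,-0.438,-0.197,0,-0.717,0.0854,-0.438,-0.197,0,-0.717,0.0854,-0.438,-0.197,0,-0.717,0.0854,-0.438,-0.197,0,-0.717,0.0854,-0.438,-0.197,0,-0.717,0.0854,-0.438,-0.197,0,-0.717,0.0854,-0.438,-0.197,0,-0.717,0.0854,-0.438,-0.197,0,-0.717,0.0854,-0.438,-0.197,0,-0.717,0.0854,-0.438,-0.197,0.1,-0.717,0.0854,-0.438,-0.197,0.1,-0.717,0.0854,-0.438,-0.197,0.1,-0.717,0.0854,-0.438,-0.197,0.1,-0.717]' 40
cat >> h.py <<'E'
def go(x,y,z,yaw=None):
    s=sensors.get_state();R=np.array(s["ee_rot"]);d=R.T@(np.array([x,y,z])-s["ee_pos"])
    a=np.degrees(np.arctan2(R[1,1],R[0,1])); sp=0 if yaw is None else -np.radians((yaw-a+90)%180-90)
    print("t",s["time_s"],"pos",np.round(s["ee_pos"],1),"yaw",round(a,1),"move",np.round(d/1000,4),"spin",round(sp,3),"j7",s["joint_pos"][6])
E
python3 - <<'E'
from h import *
go(541,323,40,116)
c=viewer.camera("top");save(c,"crop2.png",(170,120,320,220),4)
E
```

```text
time_s: 3.48
ee_pos: [537.0, 320.5, 142.1]
ee_rot: [[-0.899, -0.438, -0.01], [-0.438, 0.899, -0.007], [0.012, -0.002, -1.0]]
contact_force: [-0.9, 0.7, -0.7]
grip_width: 1.0
grip_force: 0.0
t 3.4833 pos [537.  320.5 142.1] yaw 116.0 move [-0.0059  0.0007  0.1021] spin -0.001 j7 84.93230497997897
```

View pics/crop2.png

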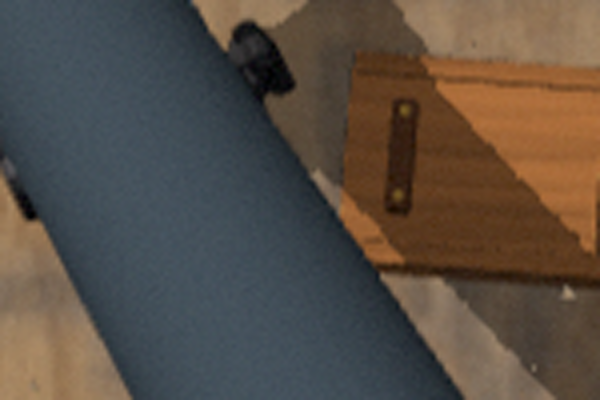

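The arm hides the tape. The batten shows at crop (400,155) with the box undisturbed. I go straight down.

```bash
python3 -m jog '[0.0854,0,0,0,0,0.0854,0,0,0.04,0,0.0854,0,0,0.08,0,0.0854,0,0,0.107,0,0.0854,0,0,0.107,0,0.0854,0,0,0.107,0,0.03,0,0,0.107,0,0.03,0,0,0.107,0,0.03,0,0,0.107,0,0.03,0,0,0.107,0,0.03,0,0,0.107,0,0.03,0,0,0.107,0,0.03,0,0,0.107,0]' 40
python3 -c "
from h import *
go(541,323,40,116)"
```

```text
time_s: 4.62
ee_pos: [542.3, 324.2, 43.5]
ee_rot: [[-0.899, -0.438, 0.003], [-0.438, 0.899, 0.002], [-0.003, 0.001, -1.0]]
contact_force: [-0.9, -0.7, 5.4]
grip_width: 0.392
grip_force: 39.7
t 4.6167 pos [542.3 324.2  43.5] yaw 116.0 move [ 0.0017 -0.0005  0.0035] spin -0.001 j7 86.00710526090931
```

```bash
python3 -m jog '[0.03,0,0,-0.02,0,0.03,0,0,-0.04,0,0.03,0.024,0.0175,-0.04,0,0.03,0.048,0.035,-0.04,0,0.03,0.072,0.0525,-0.04,0,0.03,0.096,0.07,-0.04,0,0.03,0.096,0.07,-0.04,0,0.03,0.096,0.07,-0.04,0,0.03,0.096,0.07,-0.025,0,0.03,0.096,0.07,-0.012,0,0.03,0.096,0.07,-0.005,0,0.03,0.096,0.07,-0.001,0,0.03,0.096,0.07,-0.001,0,0.03,0.096,0.07,-0.001,0,0.0854,0.096,0.07,-0.001,0,0.0854,0.096,0.07,-0.001,0,0.0854,0.096,0.07,-0.001,0,0.0854,0.096,0.07,-0.001,0,0.0854,0.096,0.07,-0.001,0]' 40
python3 -c "
from h import *
go(425,345,40,116)"
```

```text
time_s: 6.2
ee_pos: [424.3, 344.1, 42.3]
ee_rot: [[-0.899, -0.438, 0.0], [-0.438, 0.899, 0.0], [-0.0, 0.0, -1.0]]
contact_force: [0.6, 0.0, 0.0]
grip_width: 1.001
grip_force: 0.0
t 6.2 pos [424.3 344.1  42.3] yaw 116.0 move [-0.001   0.0005  0.0023] spin -0.001 j7 76.44004905645751
```

```bash
python3 -m jog '[0.0854,0,0,-0.04,0,0.0854,0,0,-0.08,0,0.0854,0,0,-0.11,0,0.0854,0,0,-0.11,0,0.0854,0,0,-0.11,0]' 40
python3 - <<'E'
from h import *
c=viewer.camera("top");save(c,"crop3.png",(170,120,340,270),4)
for q,z in(("batten_grip",66),("box_lid",38)):
  for n in("top","scene"):
    k=viewer.camera(n); print(q,n,[(round(r["score"],2),np.round(ray(k,r["centre"],z)[:2],1).tolist()) for r in viewer.mark_of(q,k)[:2]])
go(546,199,56,85.7)
E
```

```text
time_s: 6.62
ee_pos: [425.6, 345.5, 154.8]
ee_rot: [[-0.899, -0.438, 0.004], [-0.438, 0.899, 0.004], [-0.006, 0.002, -1.0]]
contact_force: [-0.5, -1.6, 0.2]
grip_width: 1.001
grip_force: 0.0
batten_grip top [(0.85, [550.4, 203.1])]
batten_grip scene [(0.56, [544.6, 195.9])]
box_lid top [(0.65, [539.8, 166.5])]
box_lid scene [(0.78, [542.2, 164.9]), (0.58, [446.6, -150.5])]
t 7.0667 pos [423.5 343.6 151.2] yaw 116.0 move [-0.047  -0.1836  0.0953] spin 0.528 j7 75.0403850091584
```

View pics/crop3.png

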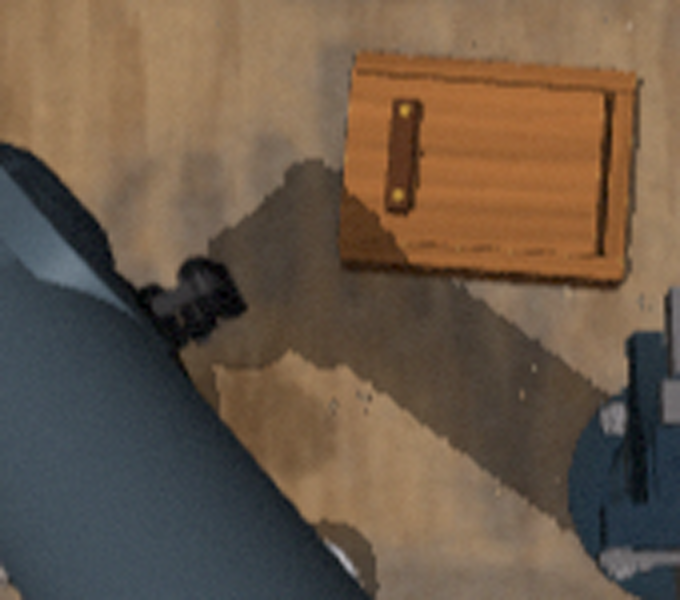

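The tape is out of the way and the box is undisturbed, with the batten's top centred near crop (404,155). I go over the batten next.

```bash
python3 -m jog '[0.05,-0.047,-0.184,0,0.523,0.05,-0.047,-0.184,0,0.523,0.05,-0.047,-0.184,0,0.523,0.05,-0.047,-0.184,0,0.523,0.05,-0.047,-0.184,0,0.523,0.05,-0.047,-0.184,0.03,0.523,0.05,-0.047,-0.184,0.03,0.523,0.05,-0.047,-0.184,0.03,0.523,0.05,-0.047,-0.184,0.03,0.523]' 40
python3 - <<'E'
from h import *
go(546.5,198.5,64,86)
E
```

```text
time_s: 7.82
ee_pos: [546.1, 200.4, 122.2]
ee_rot: [[-0.998, 0.068, -0.001], [0.068, 0.998, 0.0], [0.001, 0.0, -1.0]]
contact_force: [0.4, -0.5, 0.1]
grip_width: 0.588
grip_force: 0.0
t 7.8167 pos [546.1 200.4 122.2] yaw 86.1 move [-0.0006 -0.0019  0.0582] spin 0.002 j7 69.13596338135054
```

```bash
python3 -m jog '[0.05,0,-0.001,0.025,0,0.05,0,-0.001,0.045,0,0.05,0,-0.001,0.058,0,0.05,0,-0.001,0.058,0,0.05,0,-0.001,0.058,0,0.005,0,-0.001,0.058,0,0.005,0,-0.001,0.058,0,0.005,0,-0.001,0.058,0,0.005,0,-0.001,0.058,0,0.005,0,-0.001,0.058,0,0.005,0,-0.001,0.058,0,0.005,0,-0.001,0.058,0]' 40
python3 - <<'E'
from h import *
go(546.5,198.5,64,86)
E
```

```text
time_s: 8.82
ee_pos: [548.0, 198.8, 65.8]
ee_rot: [[-0.998, 0.07, 0.002], [0.07, 0.998, 0.001], [-0.002, 0.002, -1.0]]
contact_force: [-0.8, 0.3, 5.3]
grip_width: 0.148
grip_force: 40.2
t 8.8167 pos [548.  198.8  65.8] yaw 86.0 move [ 0.0015 -0.0004  0.0018] spin -0.0 j7 70.76880765419624
```

```bash
python3 -m jog '[0.005,0,0,-0.001,0,0.005,0,0.008,-0.001,0,0.005,0,0.018,-0.001,0,0.005,0,0.03,-0.001,0,0.005,0,0.042,-0.001,0,0.005,0,0.05,-0.001,0,0.005,0,0.05,-0.001,0,0.005,0,0.05,-0.001,0]' 40
python3 - <<'E'
from h import *
go(548,248,65,86);print(sensors.get_state()["contact_force"],sensors.get_state()["wrist_torque"])
E
```

```text
time_s: 9.48
ee_pos: [550.4, 252.5, 65.8]
ee_rot: [[-0.998, 0.066, 0.001], [0.066, 0.998, 0.003], [-0.001, 0.003, -1.0]]
contact_force: [-0.2, 1.7, 4.0]
grip_width: 0.155
grip_force: 40.2
t 9.4833 pos [550.4 252.5  65.8] yaw 86.2 move [ 0.0021 -0.0047  0.0007] spin 0.004 j7 66.35835875150406
[-0.18360597  1.7182708   4.0100438 ] [ 0.172686   -0.02085998  0.02978436]
```

```bash
python3 -m jog '[0.005,0,0.012,0,0,0.005,0,0.026,0,0,0.005,0,0.04,0,0,0.005,0,0.054,0,0,0.005,0,0.068,0,0,0.005,0,0.082,0,0,0.005,0,0.096,0,0,0.005,0,0.11,0,0,0.005,0,0.122,0,0,0.005,0,0.122,0,0,0.005,0,0.122,0,0]' 40
python3 - <<'E'
from h import *
go(556,370,28,86)
c=viewer.camera("top");save(c,"crop4.png",(170,100,340,250),4)
E
```

```text
time_s: 10.4
ee_pos: [557.2, 371.4, 64.3]
ee_rot: [[-0.998, 0.067, -0.002], [0.067, 0.998, -0.0], [0.002, -0.0, -1.0]]
contact_force: [-0.3, -0.6, -0.9]
grip_width: 0.154
grip_force: 39.3
t 10.4 pos [557.2 371.4  64.3] yaw 86.1 move [ 0.001  -0.0014  0.0363] spin 0.002 j7 57.16062933136446
```

View pics/crop4.png

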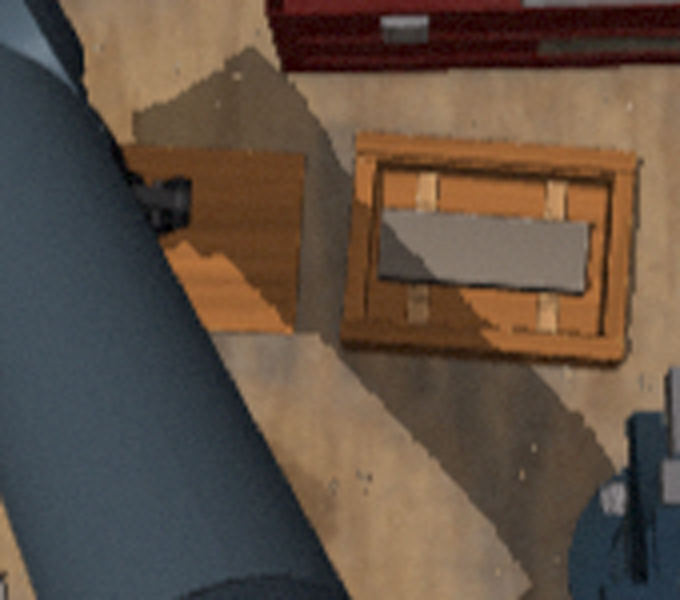

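The lid is clear of the grooves: its right edge is at crop (300,240) and the box starts at (345,240). The grey stone lies in the box between crop (380,245) and (590,258). Now I lower the lid.

```bash
python3 -m jog '[0.005,0,0,0.015,0,0.005,0,0,0.028,0,0.005,0,0,0.034,0,0.005,0,0,0.034,0,0.005,0,0,0.034,0]' 40
python3 -m jog '[0.005,0,0,0.001,0,0.005,0,0,0.002,0,0.005,0,0,0.002,0]' 40
```

```text
time_s: 10.87
ee_pos: [558.3, 368.7, 30.1]
ee_rot: [[-0.997, 0.071, -0.002], [0.071, 0.997, -0.001], [0.002, -0.002, -1.0]]
contact_force: [0.4, -0.8, -1.6]
grip_width: 0.151
grip_force: 39.6
time_s: 11.12
ee_pos: [558.7, 369.8, 29.2]
ee_rot: [[-0.998, 0.07, -0.0], [0.07, 0.998, 0.0], [0.0, 0.0, -1.0]]
contact_force: [-1.1, 0.0, 0.2]
grip_width: 0.153
grip_force: 39.6
```

```bash
python3 -m jog '[0.005,0,0,0.001,0,0.005,0,0,0.0015,0,0.005,0,0,0.0015,0]' 40
```

```text
time_s: 11.37
ee_pos: [558.7, 369.9, 27.8]
ee_rot: [[-0.998, 0.07, 0.0], [0.07, 0.998, 0.0], [0.0, 0.0, -1.0]]
contact_force: [-0.9, 0.2, -0.6]
grip_width: 0.154
grip_force: 39.6
```

```bash
python3 -m jog '[0.005,0,0,0.001,0,0.005,0,0,0.001,0,0.005,0,0,0.001,0,0.03,0,0,0.001,0,0.045,0,0,0.001,0,0.045,0,0,0.001,0,0.045,0,0,0.001,0,0.045,0,0,-0.03,0,0.045,0,0,-0.07,0,0.045,0,0,-0.11,0,0.045,0,0,-0.12,0,0.045,0,0,-0.12,0]' 40
python3 - <<'E'
from h import *
c=viewer.camera("top");save(c,"crop5.png",(170,100,340,250),4)
hsv=cv2.cvtColor(c["color"],cv2.COLOR_RGB2HSV)
m=np.zeros((420,560),bool);m[145:178,258:322]=1
g=(hsv[...,1]<75)&m
n,l,st,_=cv2.connectedComponentsWithStats(g.astype(np.uint8));i=1+st[1:,4].argmax();g=l==i;print(st[i])
print("stone",np.round(fit(c,g,(-60,60,-20,20,12,34),(540,150,1.5)),2))
for r in viewer.outline_of("oilstone",c)[:2]: print(round(r["score"],2),r["centre"],r["pixels"].sum(),np.round(fit(c,r["pixels"],(-60,60,-20,20,12,34),(540,150,1.5)),2))
for n in("top","scene"):
    k=viewer.camera(n); print(n,[(round(r["score"],2),np.round(ray(k,r["centre"],12)[:2],1).tolist()) for r in viewer.mark_of("oilstone",k)[:2]])
for r in viewer.outline_of("honing_board",c)[:1]: print("board",np.round(fit(c,r["pixels"],D["honing_board"],(495,-130,1.3)),2))
go(540,150,150,-4)
E
```

```text
time_s: 12.37
ee_pos: [562.3, 371.8, 153.6]
ee_rot: [[-0.998, 0.07, 0.009], [0.07, 0.998, 0.007], [-0.008, 0.007, -1.0]]
contact_force: [0.5, -0.2, 1.1]
grip_width: 0.527
grip_force: 0.0
[265 153  52  20 882]
stone [543.19 152.04  86.14   0.84]
0.73 [287.1, 165.6] 959 [543.04 153.4   83.76   0.92]
top [(0.65, [542.7, 157.9]), (0.56, [597.3, -19.1])]
scene [(0.73, [559.4, 158.1]), (0.17, [507.6, -133.5])]
board [ 490.03 -132.93  162.95    0.93]
t 12.7167 pos [557.5 369.1 145.5] yaw 86.0 move [ 0.0022 -0.2198 -0.0039] spin -1.571 j7 55.96762646271363
```

View pics/crop5.png

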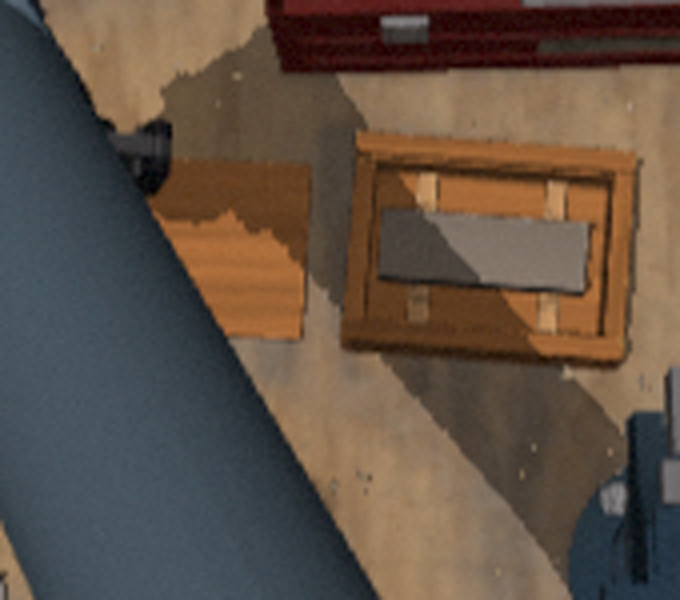

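The lid lies on the bench in front of the box, with its right end at crop (305,250). The stone's top face has corners near (383,208), (590,222), (585,292) and (378,278). I move over it with the closing direction turned 90°.

```bash
python3 -m jog '[0.056,0,-0.218,0,1.571,0.056,0,-0.218,0,1.571,0.056,0,-0.218,0,1.571,0.056,0,-0.218,0,1.571,0.056,0,-0.218,0,1.571,0.056,0,-0.218,0,1.571,0.056,0,-0.218,0,1.571,0.056,0,-0.218,0,1.571,0.056,0,-0.218,0,1.571,0.056,0,-0.218,0,1.571,0.056,0,-0.218,0,1.571,0.056,0,-0.218,0,1.571,0.056,0,-0.218,0,1.571,0.056,0,-0.218,0,1.571,0.056,0,-0.218,0,1.571,0.056,0,-0.218,0,1.571]' 40
python3 - <<'E'
from h import *
c=viewer.camera("top")
def A(v): return np.round(v,1)
g=lambda x,y,z:ray(c,(170+x/4,100+y/4),z)[:2]
C=[g(383,208,34),g(590,222,34),g(585,290,34),g(380,275,34)];print("stone",A(C),A(np.mean(C,0)),[A(np.linalg.norm(C[i]-C[i-1])) for i in range(4)])
d=C[0]-C[1]+C[3]-C[2];print(np.degrees(np.arctan2(d[1],d[0])))
g=lambda x,y,z:ray(c,(170+x/2.6,100+y/2.6),z)[:2]
B=[g(627,107,16),g(693,122,16),g(645,325,16),g(575,308,16)];print("board",A(B),A(np.mean(B,0)),[A(np.linalg.norm(B[i]-B[i-1])) for i in range(4)])
d=B[0]-B[3]+B[1]-B[2];print(np.degrees(np.arctan2(d[1],d[0])),manip.tip_extent)
go(542,152,33,-4)
print([(round(r["score"],2),r["centre"]) for r in viewer.mark_of("oilstone",c)[:2]])
save(c,"crop6.png",(210,80,410,230),4)
E
```

```text
time_s: 14.05
ee_pos: [543.2, 152.3, 147.3]
ee_rot: [[0.068, 0.998, -0.001], [0.998, -0.068, -0.001], [-0.001, -0.001, -1.0]]
contact_force: [-0.0, 0.2, 0.1]
grip_width: 0.653
grip_force: 0.0
stone [[568.2 209.6]
 [557.2  90.7]
 [517.7  94.8]
 [529.2 212.1]] [543.1 151.8] [np.float64(39.1), np.float64(119.4), np.float64(39.7), np.float64(117.9)]
84.5262968183641
board [[ 589.9 -132.1]
 [ 574.7 -191.1]
 [ 392.4 -137.8]
 [ 409.1  -76.3]] [ 491.5 -134.3] [np.float64(189.2), np.float64(60.9), np.float64(189.9), np.float64(63.7)]
-16.72867900337673 17.0
t 14.1 pos [543.3 152.2 147.4] yaw -3.9 move [-0.0003 -0.0013  0.1144] spin 0.001 j7 -8.959507925242981
[(0.83, [287.9, 167.5])]
```

View pics/crop6.png

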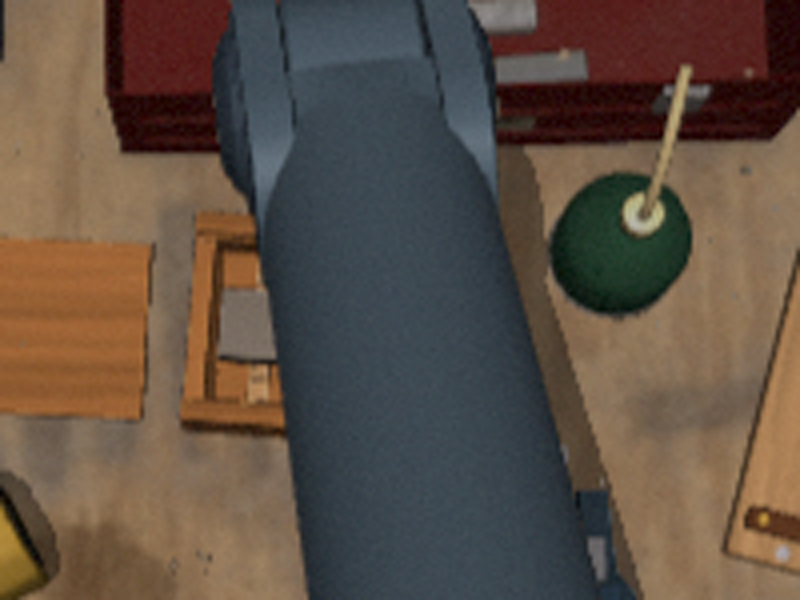

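The arm hides most of the stone. The lid lies flat at left (crop (70,330)), the can is undisturbed at (620,243), and the TCP already matches the stone's measured centre (543,152). I descend.

```bash
python3 -m jog '[0.056,0,0,0.04,0.015,0.056,0,0,0.07,0.015,0.056,0,0,0.085,0.015,0.056,0,0,0.085,0.015,0.056,0,0,0.085,0.015]' 28
python3 -m jog '[0.056,0,0,0.01,0,0.056,0,0,0.02,0,0.056,0,0,0.027,0,0.056,0,0,0.028,0,0.056,0,0,0.028,0,0.056,0,0,0.028,0]' 28
```

```text
time_s: 14.57
ee_pos: [543.0, 151.9, 62.1]
ee_rot: [[0.085, 0.996, -0.002], [0.996, -0.085, -0.001], [-0.001, -0.002, -1.0]]
contact_force: [0.1, -0.4, 0.2]
grip_width: 0.656
grip_force: 0.0
time_s: 15.07
ee_pos: [543.7, 152.3, 34.9]
ee_rot: [[0.085, 0.996, 0.0], [0.996, -0.085, 0.0], [0.0, 0.0, -1.0]]
contact_force: [0.1, -0.4, 0.6]
grip_width: 0.653
grip_force: 0.0
```

```bash
python3 -m jog '[0.048,0,0,0.001,0,0.044,0,0,0.001,0,0.041,0,0,0.001,0,0.039,0,0,0.001,0,0.036,0,0,0.001,0,0.034,0,0,0.001,0,0.034,0,0,0.001,0,0.034,0,0,0.001,0]' 30
python3 -m jog '[0.034,0,0,-0.008,0,0.034,0,0,-0.02,0,0.034,0,0,-0.02,0,0.034,0,0,-0.02,0]' 30
```

```text
time_s: 15.73
ee_pos: [544.6, 152.4, 34.5]
ee_rot: [[0.085, 0.996, 0.002], [0.996, -0.085, 0.001], [0.001, 0.002, -1.0]]
contact_force: [0.1, -1.0, 5.5]
grip_width: 0.461
grip_force: 30.9
time_s: 16.07
ee_pos: [543.1, 152.5, 54.1]
ee_rot: [[0.084, 0.996, -0.0], [0.996, -0.084, 0.0], [0.0, -0.0, -1.0]]
contact_force: [-0.4, 0.9, -3.1]
grip_width: 0.462
grip_force: 31.5
```

```bash
python3 -m jog '[0.034,0,0,-0.025,0,0.034,0,0,-0.055,0,0.034,0,0,-0.085,0,0.034,0,0,-0.115,0,0.034,0,0,-0.145,0,0.034,0,0,-0.175,0,0.034,0,0,-0.19,0,0.034,0,0,-0.19,0,0.034,0,0,-0.19,0]' 30
python3 - <<'E'
from h import *
go(492,-134,244,73.3)
E
```

```text
time_s: 16.82
ee_pos: [543.1, 152.4, 243.6]
ee_rot: [[0.085, 0.996, -0.0], [0.996, -0.085, 0.001], [0.001, -0.0, -1.0]]
contact_force: [-0.4, 0.0, -4.8]
grip_width: 0.457
grip_force: 31.9
t 16.8167 pos [543.1 152.4 243.6] yaw -4.9 move [-0.2897 -0.0267 -0.0006] spin -1.364 j7 -14.35605475152473
```

```bash
python3 -m jog '[0.034,-0.02,-0.002,0,-0.1,0.034,-0.04,-0.004,0,-0.2,0.034,-0.06,-0.006,0,-0.3,0.034,-0.08,-0.008,0,-0.4,0.034,-0.1,-0.009,0,-0.5,0.034,-0.12,-0.011,0,-0.6,0.034,-0.145,-0.013,0,-0.7,0.034,-0.17,-0.016,0,-0.8,0.034,-0.195,-0.018,0,-0.9,0.034,-0.215,-0.02,0,-1.0,0.034,-0.235,-0.022,0,-1.1,0.034,-0.255,-0.024,0,-1.2,0.034,-0.275,-0.026,0,-1.3,0.034,-0.29,-0.027,0,-1.364,0.034,-0.29,-0.027,0,-1.364,0.034,-0.29,-0.027,0,-1.364]' 30
python3 - <<'E'
from h import *
go(492,-134,100,73.3)
E
```

```text
time_s: 18.15
ee_pos: [489.9, -134.8, 241.5]
ee_rot: [[-0.957, 0.291, -0.005], [0.291, 0.957, 0.0], [0.005, -0.001, -1.0]]
contact_force: [0.4, 1.0, -3.0]
grip_width: 0.46
grip_force: 31.9
t 18.15 pos [ 489.9 -134.8  241.5] yaw 73.1 move [-0.0024  0.0015  0.1415] spin -0.004 j7 90.01600487973018
```

```bash
python3 -m jog '[0.034,0,0,0.03,0,0.034,0,0,0.06,0,0.034,0,0,0.09,0,0.034,0,0,0.12,0,0.034,0,0,0.15,0,0.034,0,0,0.17,0,0.034,0,0,0.182,0,0.034,0,0,0.182,0,0.034,0,0,0.182,0,0.034,0,0,0.182,0]' 30
python3 - <<'E'
from h import *
go(492,-134,38.5,73.3)
c=viewer.camera("top");k=viewer.camera("scene")
a=cv2.resize(c["color"][120:245,360:470],None,fx=3.6,fy=3.6,interpolation=cv2.INTER_CUBIC)
b=cv2.resize(k["color"][220:345,330:440],None,fx=3.6,fy=3.6,interpolation=cv2.INTER_CUBIC)
cv2.imwrite("pics/board1.png",np.hstack([a,b])[...,::-1])
E
```

```text
time_s: 18.98
ee_pos: [493.4, -134.2, 62.8]
ee_rot: [[-0.958, 0.287, 0.002], [0.287, 0.958, -0.0], [-0.002, 0.0, -1.0]]
contact_force: [-0.5, 0.4, -4.1]
grip_width: 0.461
grip_force: 31.9
t 18.9833 pos [ 493.4 -134.2   62.8] yaw 73.3 move [ 0.0014 -0.0002  0.0243] spin 0.0 j7 103.63640216471784
```

View pics/board1.png

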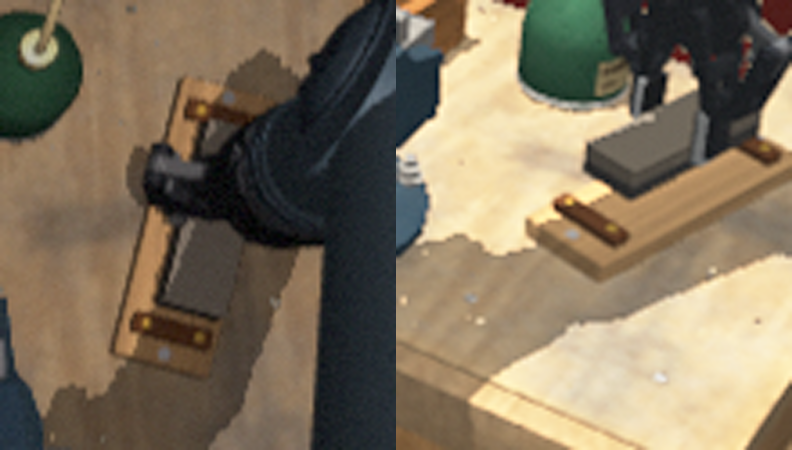

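The left half (top view) shows the stone over the board, with its lower end near (165–222, 300–318) and the lower stop across (132–215, 310–348). The right half (scene) shows it above the stops. I compare this with the model's predicted pixels.

```bash
python3 - <<'E'
from h import *
c=viewer.camera("top");k=viewer.camera("scene")
def w(x,y,a,u,v,z): a=np.radians(a); return [x+np.cos(a)*u-np.sin(a)*v,y+np.sin(a)*u+np.cos(a)*v,z]
def pr(n,X):
    p=(proj(c,X)-[360,120])*3.6; q=(proj(k,X)-[330,220])*3.6+[396,0]; print(n,p.round(),q.round())
for v in(-20,20):
    for z in (40,62): pr(f"stone near {v} z{z}",w(493.4,-134.2,-16.7,-60,v,z))
for s in(-65,-79,65,79):
    for v in(-26,26): pr(f"stop {s} {v}",w(491.5,-134,-16.7,s,v,24))
for v in(-32,32): pr(f"board near {v}",w(491.5,-134,-16.7,-95,v,16)); pr(f"board far {v}",w(491.5,-134,-16.7,95,v,16))
E
```

```text
stone near -20 z40 [214. 316.] [631. 202.]
stone near -20 z62 [225. 312.] [635. 172.]
stone near 20 z40 [153. 299.] [581. 172.]
stone near 20 z62 [162. 295.] [585. 142.]
stop -65 -26 [214. 331.] [628. 233.]
stop -65 26 [135. 310.] [564. 193.]
stop -79 -26 [209. 352.] [612. 242.]
stop -79 26 [130. 331.] [548. 201.]
stop 65 -26 [261. 138.] [766. 159.]
stop 65 26 [183. 117.] [701. 123.]
stop 79 -26 [266. 117.] [780. 152.]
stop 79 26 [188.  96.] [715. 116.]
board near -32 [209. 380.] [600. 268.]
board far -32 [277.  99.] [801. 158.]
board near 32 [112. 353.] [521. 216.]
board far 32 [182.  73.] [722. 115.]
```

```bash
python3 -m jog '[0.034,0,0,0.008,0,0.034,0,0,0.013,0,0.034,0,0,0.013,0,0.034,0,0,0.013,0]' 30
python3 - <<'E'
from h import *
go(492,-134,38.5,73.3)
c=viewer.camera("top");k=viewer.camera("scene")
def w(x,y,a,u,v,z): a=np.radians(a); return [x+np.cos(a)*u-np.sin(a)*v,y+np.sin(a)*u+np.cos(a)*v,z]
ims=[]
for cam,(x0,y0) in((c,(390,180)),(k,(372,250))):
    im=cv2.resize(cam["color"][y0:y0+50,x0:x0+50],None,fx=8,fy=8,interpolation=cv2.INTER_CUBIC)
    for pts,col in(([(493.4,-134.2,-16.7,-60,v,z) for v,z in((20,28),(20,50),(-20,50),(-20,28),(20,28))],(0,255,0)),([(491.5,-134,-16.7,s,v,24) for s,v in((-65,26),(-65,-26),(-79,-26),(-79,26),(-65,26))],(255,0,0))):
        q=np.array([(proj(cam,w(*p))+.5-[x0,y0])*8 for p in pts]);cv2.polylines(im,[np.int32(q)],False,col,1)
    ims.append(im)
cv2.imwrite("pics/board2.png",np.hstack(ims)[...,::-1])
E
```

```text
time_s: 19.52
ee_pos: [491.3, -134.2, 48.1]
ee_rot: [[-0.958, 0.288, -0.002], [0.288, 0.958, 0.0], [0.002, -0.0, -1.0]]
contact_force: [-0.4, -0.9, -2.5]
grip_width: 0.46
grip_force: 31.8
t 19.5167 pos [ 491.3 -134.2   48.1] yaw 73.3 move [-0.0006  0.0004  0.0096] spin -0.0 j7 104.67600676682417
```

View pics/board2.png

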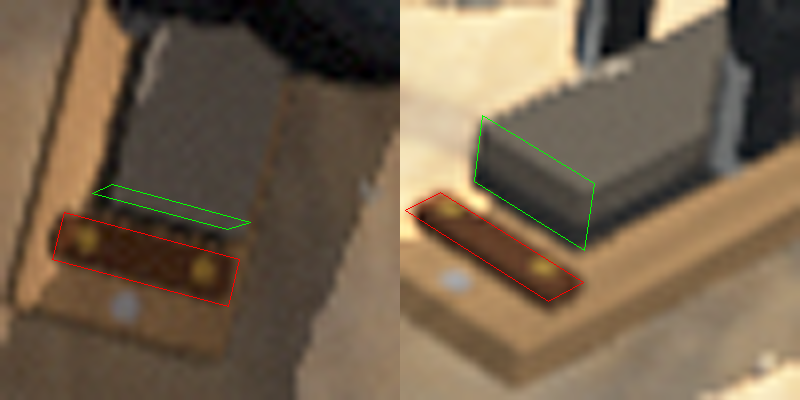

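The overlay agrees with the picture to within 2–3 mm: stone end at (110–245, 195–235) and stop at (60–238, 213–305). A 1.5 mm trim across, then a gentle descent.

```bash
python3 -m jog '[0.034,0.0005,-0.0015,0.003,0,0.034,0.0005,-0.0015,0.006,0,0.034,0.0005,-0.0015,0.007,0,0.034,0.0005,-0.0015,0.007,0,0.034,0.0005,-0.0015,0.007,0]' 30
python3 -m jog '[0.034,0,0,0.0005,0,0.034,0,0,0.001,0,0.034,0,0,0.0015,0,0.034,0,0,0.0015,0,0.034,0,0,0.0015,0]' 30
```

```text
time_s: 20.03
ee_pos: [491.0, -135.6, 41.6]
ee_rot: [[-0.958, 0.288, -0.0], [0.288, 0.958, -0.0], [0.0, -0.0, -1.0]]
contact_force: [-0.1, 0.7, -2.5]
grip_width: 0.461
grip_force: 31.9
time_s: 20.45
ee_pos: [491.2, -135.6, 40.3]
ee_rot: [[-0.958, 0.288, 0.0], [0.288, 0.958, 0.0], [-0.0, 0.0, -1.0]]
contact_force: [0.4, 0.1, -3.7]
grip_width: 0.458
grip_force: 31.9
```

```bash
python3 -m jog '[0.034,0,0,0.0005,0,0.034,0,0,0.001,0,0.034,0,0,0.001,0,0.034,0,0,0.001,0]' 30
python3 -m jog '[0.034,0,0,0.0004,0,0.034,0,0,0.0008,0,0.034,0,0,0.0008,0,0.034,0,0,0.0008,0]' 30
python3 -m jog '[0.034,0,0,0.0003,0,0.034,0,0,0.0006,0,0.034,0,0,0.0006,0,0.034,0,0,0.0006,0]' 30
```

```text
time_s: 20.78
ee_pos: [491.1, -135.7, 39.2]
ee_rot: [[-0.958, 0.288, -0.0], [0.288, 0.958, -0.0], [0.0, -0.0, -1.0]]
contact_force: [-0.3, 0.4, -2.5]
grip_width: 0.456
grip_force: 31.9
time_s: 21.12
ee_pos: [491.2, -135.7, 38.6]
ee_rot: [[-0.958, 0.288, 0.0], [0.288, 0.958, 0.0], [-0.0, 0.0, -1.0]]
contact_force: [-0.1, 0.7, -1.5]
grip_width: 0.462
grip_force: 32.0
time_s: 21.45
ee_pos: [491.2, -135.7, 38.5]
ee_rot: [[-0.958, 0.288, -0.0], [0.288, 0.958, 0.001], [0.0, 0.001, -1.0]]
contact_force: [-2.4, 0.5, 5.9]
grip_width: 0.462
grip_force: 32.8
```

Contact came at the predicted height, so it is on the board and not on a stop. I release and rise.

```bash
python3 -m jog '[0.042,0,0,0,0,0.05,0,0,0,0,0.06,0,0,0,0,0.06,0,0,0,0,0.06,0,0,-0.02,0,0.06,0,0,-0.05,0,0.06,0,0,-0.09,0,0.06,0,0,-0.13,0,0.06,0,0,-0.17,0,0.06,0,0,-0.2,0,0.06,0,0,-0.2,0]' 30
python3 - <<'E'
from h import *
go(420,200,240)
E
```

```text
time_s: 22.37
ee_pos: [495.9, -137.3, 244.8]
ee_rot: [[-0.957, 0.288, 0.014], [0.288, 0.958, 0.0], [-0.014, 0.004, -1.0]]
contact_force: [1.3, 0.4, -0.0]
grip_width: 0.707
grip_force: 0.0
t 22.3667 pos [ 495.9 -137.3  244.8] yaw 73.2 move [0.17   0.301  0.0038] spin 0 j7 90.84631456889797
```

```bash
python3 -m jog '[0.06,0.17,0.3,0,0,0.06,0.17,0.3,0,0,0.06,0.17,0.3,0,0,0.06,0.17,0.3,0,0,0.06,0.17,0.3,0,0,0.06,0.17,0.3,0,0,0.06,0.17,0.3,0,0,0.06,0.17,0.3,0,0,0.06,0.17,0.3,0,0,0.06,0.17,0.3,0,0,0.06,0.17,0.3,0,0]' 30
python3 - <<'E'
from h import *
for n,(x0,y0,x1,y1) in(("top",(380,120,450,240)),("scene",(340,230,460,320))):
    c=viewer.camera(n)
    for r in viewer.outline_of("oilstone",c)[:2]: print(n,"stone",round(r["score"],2),np.round(r["centre"]),r["pixels"].sum(),np.round(fit(c,r["pixels"],(-60,60,-20,20,16,38),(491,-135,-.29)),2))
    for r in viewer.outline_of("honing_board",c)[:1]:
        m=r["pixels"].copy()
        for q in viewer.outline_of("oilstone",c)[:1]: m|=q["pixels"]
        print(n,"board",np.round(fit(c,cv2.morphologyEx(m.astype(np.uint8),cv2.MORPH_CLOSE,np.ones((9,9)))>0,D["honing_board"],(491,-135,-.29)),2))
    for q,z in(("oilstone",16),("board_seat",16),("oil_can",0)): print(q,[(round(r["score"],2),np.round(ray(c,r["centre"],z)[:2],1).tolist()) for r in viewer.mark_of(q,c)[:2]])
    for q in("nail_tin","tape_measure","box_lid"): print(q,[(round(r["score"],2),np.round(ray(c,r["centre"],20)[:2]).tolist(),int(r["pixels"].sum())) for r in viewer.outline_of(q,c)[:2]])
    # grey extent along the board axis
    im=cv2.cvtColor(c["color"],cv2.COLOR_RGB2HSV)
    a=np.radians(-16.7)
    u=np.arange(-95,96,3); row=[]
    for v in u:
        p=proj(c,[491.5+np.cos(a)*v,-134+np.sin(a)*v,38 if abs(v)<62 else 20]).round().astype(int); row.append(int(im[p[1],p[0],1]))
    print(row)
E
```

```text
time_s: 23.28
ee_pos: [414.2, 200.8, 237.2]
ee_rot: [[-0.958, 0.285, -0.001], [0.285, 0.958, -0.001], [0.0, -0.001, -1.0]]
contact_force: [-0.1, -0.2, -0.3]
grip_width: 0.7
grip_force: 0.0
top stone 0.83 [415. 188.] 1056 [ 487.51 -134.51  -17.05    0.95]
top stone 0.49 [207. 216.] 548 [ 491.   -135.    -28.07    0.  ]
top board [ 490.14 -133.44  -17.      0.92]
oilstone []
board_seat []
oil_can [(0.65, [598.3, -20.3]), (0.65, [305.7, 257.9])]
nail_tin [(0.82, [304.0, 266.0], 600)]
tape_measure [(0.85, [420.0, 347.0], 561), (0.62, [480.0, 503.0], 1083)]
box_lid [(0.78, [550.0, 337.0], 2312)]
[110, 89, 29, 11, 18, 132, 153, 161, 164, 167, 165, 93, 53, 52, 50, 53, 52, 54, 57, 54, 53, 55, 50, 52, 55, 58, 55, 53, 53, 50, 52, 46, 52, 53, 51, 56, 52, 52, 53, 53, 51, 52, 54, 53, 50, 52, 54, 56, 49, 50, 69, 112, 137, 131, 141, 163, 163, 172, 159, 113, 51, 24, 81, 113]
scene stone 0.85 [406. 264.] 836 [ 493.1  -136.19  -14.15    0.87]
scene board [ 497.29 -132.67  -16.78    0.95]
oilstone [(0.67, [499.4, -136.1])]
board_seat [(0.73, [496.7, -130.4])]
oil_can [(0.93, [600.8, -24.0])]
nail_tin []
tape_measure [(0.55, [436.0, 529.0], 27), (0.47, [545.0, 315.0], 734)]
box_lid [(0.91, [539.0, 314.0], 688)]
[102, 17, 3, 2, 26, 85, 125, 150, 153, 156, 155, 155, 47, 47, 48, 47, 47, 48, 48, 48, 47, 48, 47, 48, 47, 47, 47, 48, 47, 48, 48, 48, 46, 48, 46, 47, 46, 46, 46, 48, 48, 48, 47, 46, 48, 48, 47, 46, 48, 44, 43, 97, 97, 45, 48, 48, 45, 45, 47, 72, 79, 51, 34, 59]
```

```bash
python3 - <<'E'
from h import *
c=viewer.camera("top");a=cv2.imread("pics/top0.png");a=cv2.resize(a,(560,420),interpolation=cv2.INTER_AREA)[...,::-1]
for im in(a,c["color"]):
    h=cv2.cvtColor(np.ascontiguousarray(im),cv2.COLOR_RGB2HSV);m=(h[...,0]>60)&(h[...,0]<90)&(h[...,1]>110);m[:, :330]=0;m[:,400:]=0;m[:110]=0;m[175:]=0
    print(m.sum(),np.argwhere(m).mean(0))
print([r["centre"] for r in viewer.outline_of("oil_can",c)[:1]])
print(ticket.job_done())
E
```

```text
499 [142.42885772 363.60721443]
447 [141.8098434 363.9261745]
[[364.4, 140.6]]
the job is handed in; nothing more can be done
None
```

I handed the job in at about 23 s, and the judge returned no verdict. The tape measure is moved aside, the lid lies on the bench batten up, and the oilstone sits on the honing board between the stops. The camera puts the stone about 3–4 mm from centre each way. The oil can and nail tin have not moved.

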